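# Close the return carton over a power-supply module

### The job

The power-supply module is standing on its side in the shipping carton and sticks out of the top. Tip it over so that it lies flat on the carton's floor, then close the carton: fold both short end flaps flat first, and after them both long side flaps flat on top. Leave the other things on the bench where they are.

Things in the scene. Friction and masses are not known exactly. Their poses are not given: they have to be found in the camera images.
- carton: Open brown cardboard carton, fixed to the bench: 136 mm across its x, 170 mm along its y, 56 mm high at the short ends, 60 mm at the long sides, walls and floor 4 mm thick. Origin: centre of its underside, on the bench; z up. Its four flaps, 4 mm thick, start open, leaning up and outwards.
- long_a (a joint): Long flap (170 mm wide, 66 mm from crease to free edge) on the carton's -x side. Angle in rad: 0 = folded flat inwards over the carton, 1.57 = upright, more = leaning outwards, stop at 2.4. Starts between 1.9 and 2.25. The crease is stiff enough that the flap stays where it is left (about 0.04 N m moves it); it stops at 0.
- long_b (a joint): Long flap (170 x 66 mm) on the carton's +x side; angle and stiffness as for long_a.
- short_a (a joint): Short flap (128 mm wide, 60 mm from crease to free edge) on the carton's -y end; angle and stiffness as for long_a.
- short_b (a joint): Short flap (128 mm wide, 60 mm from crease to free edge) on the carton's +y end; angle and stiffness as for long_a.
- long_a_hinge (a point): Middle of long_a's crease: carton frame (-68, 0, 60) mm. The closed flap's underside lies at this height, its top 4 mm higher.
- long_b_hinge (a point): Middle of long_b's crease: carton frame (68, 0, 60) mm.
- short_a_hinge (a point): Middle of short_a's crease: carton frame (0, -85, 56) mm; closed, its top lies 4 mm higher, just under the long flaps.
- short_b_hinge (a point): Middle of short_b's crease: carton frame (0, 85, 56) mm.
- long_a_edge (a point): Middle of long_a's free edge, 66 mm from its crease.
- long_b_edge (a point): Middle of long_b's free edge.
- short_a_edge (a point): Middle of short_a's free edge.
- short_b_edge (a point): Middle of short_b's free edge.
- module: Loose aluminium block 34 x 120 x 70 mm (its own x, y, z), 0.25 to 0.5 kg. Starts standing in the carton on its 34 x 120 side, axes along the carton's, 14 to 20 mm from the inner -x wall, its top 74 mm above the bench. Pushed near the top towards the carton's +x it falls over flat into the free space. Origin: centre of the side it starts on; z points from there to the starting top.
- module_center (a point): Centre of the module; 21 mm above the bench when the module lies flat in the carton.
- meter: Bystander: yellow multimeter lying flat, 150 x 80 x 44 mm, to the right of the carton. Origin: centre of its underside.
- tape_roll: Bystander: roll of brown packing tape lying flat, 110 mm across, 48 mm high, to the left of the carton. Origin: centre of its underside.
- screwdriver: Bystander: screwdriver 190 mm long lying on the bench near the robot, on the right.
Mind the look-alikes: they are no part of the job. Of the things that look like the module, the smallest one is meant. There is more than one size of the carton; the one meant has the size given above.

How it is judged:
By the outcome, as a careful person would: the job done as asked, in the order asked, and still so for the second after the job is handed in, with the robot touching nothing.
It also fails if it takes over 51 s, if anything falls off the work surface, if the arm or the gripper's body presses on something with over 40 N, if the wrist force passes 120 N, or if a joint passes its speed limit or range.

### The arm

A 6-joint arm with a two-finger parallel gripper is mounted at the origin on the work surface. World frame = base frame: x ahead of the robot, y to its left, z up, the work surface at z = 0. Lengths are in m, angles in degrees, forces in N, time in s.
With the tool pointing down it reaches from about 0.25 to 0.725 m from the base axis. Payload 9.7 kg.
Tool frame: the origin (TCP) lies at the very end of the fingers, on their centre line; the grasp point (between the pads) lies r.grip_depth behind it (r.grip_depth is the distance from the TCP to the grasp point, in m); z points along the fingers, y is the line along which they close (so a half turn about z gives the same grasp; the last joint's range is limited). The gripper opens to 85 mm and grips with 20 to 120 N. Pads are 22 mm wide; open, the fingers measure 114 mm over their backs; the gripper's body (76 mm by 85 mm) begins 54 mm behind the grasp point. The pads swing forward as they close: fully open they stand 13 mm farther back than shut.
Start: joints at [63.885, 4.979, 10.078, 95.1, 0, 90], TCP at [0.242, 0.494, 0.231] pointing down, gripper open.
Joint ranges: [-179.16, 179.16], [-48.56, 103.87], [-65.8, 70.77], [-126.05, 130.52], [-82.76, 87.17], [-180, 180]. Speed limits (degrees/s): [127.2, 127.2, 147.25, 180, 180, 180].

### API

Orientations are given as [roll, pitch, yaw] about the fixed x, y, z axes, in that order (R = Rz(yaw) Ry(pitch) Rx(roll)).
In Python, from rig import r gives the robot as it stands.
- The arm moves only by the tool send_rows, never from a script. Its argument "motion" is a list of rows, each a list of 3 entries, a list of its own where there are three numbers: the finger opening in mm, from 0 to 85.4, then the shift along the tool's x, y, z in units of 40 mm (1.0 is 40 mm), then the turn, a rotation vector about the tool's x, y, z in units of 10 degrees (1.0 is 10 degrees). A call has 1 to 8 rows; each row is the pose to reach, as a shift and turn from the pose commanded when the call began, along the tool's axes at that moment; what a row does not reach only later rows make up. A row lasts 1/8 s, in which the tool goes at most 62.5 mm and 10.7 degrees, less where a joint would pass 70% of its speed; a pose out of reach is approached as far as the arm can. A call with a gripper value outside its range is refused whole. The fingers move at their own pace and stop on an object; "newtons" is the grip in N (left out, the last holds). Time passes only in rows, so rows that repeat a pose let the fingers close. It gives the time, the measured TCP pose, the force, the opening and the grip force at its end, in the units of the state.
- r.read_state(): the state, without advancing time (a new reading comes with each control period).
- r.get_image(name): name is "side" or "top"; returns the picture (384x512x3 uint8, red, green, blue); there is no depth.
- r.get_calibration(name): a dict with "fx", "fy", "cx", "cy" (pixels), "R" (3x3) and "t" (3): a world point X has camera coordinates R X + t. Camera axes: x right, y down, z forward; pixel columns grow to the right and rows downward; lengths in m; the calibration is good to about 2 mm. A picture is of the moment at which its call begins. get_calibration takes no time and is no camera call.
- r.hand_in(): hands the job in; it is judged then, once.
The state is a dict: "t": time; "joint_pos": joint angles; "qvel": joint speeds; "tau": joint torques, N m; "ee_pos": TCP position; "eef_rot": TCP orientation; "force": force on the tool from outside, world axes, zero at the start; "moment": the same for the moment, N m; "width": finger opening in m; "finger_force": force on a finger pad.
Only numpy, scipy, OpenCV 4.12 (cv2) and the standard library are available. Lean on these libraries where they do the work, as an engineer would, in place of code of your own. Each camera call takes 0.05 s, during which the arm holds its last target. There are 200 camera calls.

## Working session

There is one attempt and no reset: what is moved stays moved. The work goes in short steps, Python scripts to look and compute and a tool call to move; the robot and the scene stay as the last step left them, time stands still between calls to the robot, and variables do not carry over. Pictures are saved under pics/ and viewed, at most 10 in all, crops included, and the job is handed in when it is done.

Besides the shell and the picture viewer there is one more tool, called after "Emit:" as name(argument=value, ...), one argument or row to a line, values as JSON. send_rows: Moves the arm, as the interface text tells. Its arguments: {"type":"object","properties":{"motion":{"type":"array"},"newtons":{"type":"number"}},"required":["motion"]}

```bash
mkdir -p pics; ls
python3 - <<'E'
from rig import r
import cv2,numpy as np
for n in("top","side"):
    im=r.get_image(n); cv2.imwrite(f"pics/{n}0.png",im[:,:,::-1])
    c=r.get_calibration(n); print(n,c["fx"],c["cx"],c["cy"],np.round(c["R"],3).tolist(),np.round(c["t"],3), np.round(-np.array(c["R"]).T@c["t"],3))
print(r.read_state(), r.grip_depth)
E
```

```text
pics
top 421.89466951142185 257.7584260284455 184.35119299349293 [[-0.006, -1.0, -0.008], [-0.995, 0.006, -0.097], [0.097, 0.007, -0.995]] [-0.011  0.475  1.479] [ 0.329 -0.025  1.518]
side 469.8435564240709 263.2484749713603 190.653433457852 [[0.706, -0.708, 0.012], [-0.501, -0.512, -0.698], [0.5, 0.487, -0.716]] [-0.326  0.297  1.295] [-0.269 -0.71   1.138]
{'t': 0.1, 'joint_pos': array([6.38845290e+01, 5.00941601e+00, 1.00382712e+01, 9.50992630e+01,
       5.51353228e-04, 8.99991848e+01]), 'qvel': array([ 0.02700679, -0.09484294,  0.11764987,  0.03019351, -0.00923224,
        0.02670491]), 'tau': array([-3.39304679e-04, -5.21562874e+01,  4.65654051e+01,  1.59672322e-02,
       -5.89773163e-05,  1.48205442e-05]), 'ee_pos': array([0.24200672, 0.49366596, 0.23063341]), 'eef_rot': array([-1.79929592e+02, -5.52354549e-04,  1.53885344e+02]), 'force': array([ 0.4350005 , -0.34399232,  0.61425381]), 'moment': array([0.03391908, 0.00299542, 0.02979595]), 'finger_force': 0.0, 'width': 0.0850979749307693} 0.0187
```

View pics/top0.png

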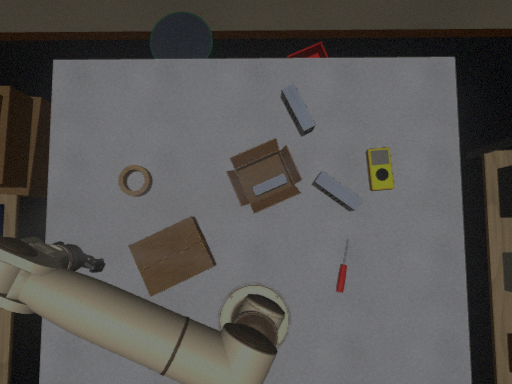

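View pics/side0.png

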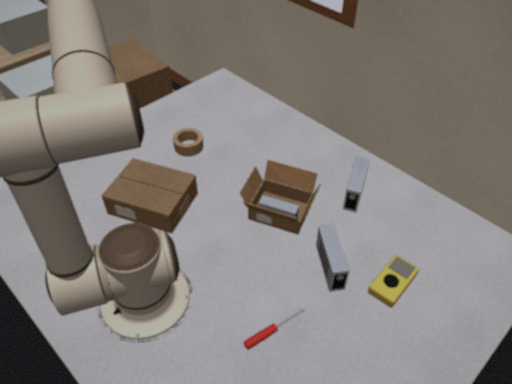

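The top picture shows these things:
- **Module candidates:** a block in the open carton at top (269,185), and two loose grey blocks at (298,110) and (338,191). The smallest, the one standing in the carton, is the one meant.
- **Carton candidates:** the open carton at (264,176) and a larger closed one at (172,255). The open one is meant.

I'll check the choice in a close crop.

Run:
```python
import cv2,numpy as np
a=cv2.imread("pics/top0.png")[130:220,220:310]; b=cv2.imread("pics/side0.png")[155:240,235:325]
f=lambda i:cv2.convertScaleAbs(cv2.resize(i,(400,int(400*i.shape[0]/i.shape[1])),interpolation=cv2.INTER_CUBIC),alpha=1.7)
a,b=f(a),f(b); h=max(a.shape[0],b.shape[0])
p=lambda i:np.pad(i,((0,h-i.shape[0]),(0,0),(0,0)))
cv2.imwrite("pics/crop0.png",np.hstack([p(a),p(b)]))
```

```text
(no output)
```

View pics/crop0.png

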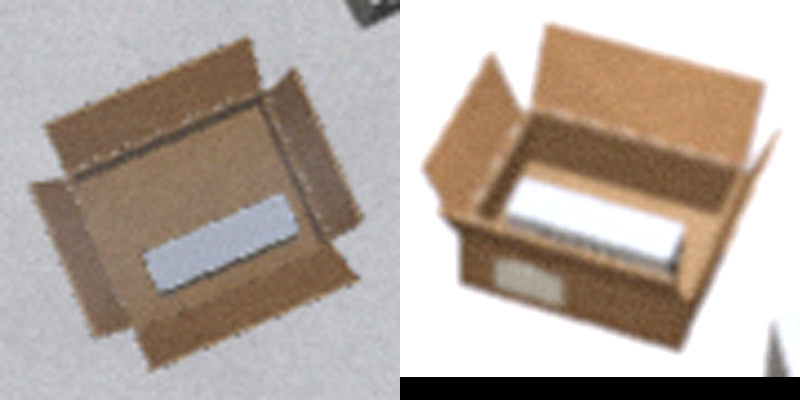

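The crop confirms the choice: the small module stands in the open carton near its -x side, which faces the robot. The flap corners are clearly visible in it. Next I measure the poses.

```bash
cat > h.py <<'E'
import numpy as np,cv2
from rig import r
def ray(n,uv):
    c=r.get_calibration(n);R=np.array(c["R"]);d=R.T@[(uv[0]-c["cx"])/c["fx"],(uv[1]-c["cy"])/c["fy"],1]
    return -R.T@c["t"],d
def onz(n,uv,z):
    o,d=ray(n,uv);return o+d*(z-o[2])/d[2]
def proj(n,X):
    c=r.get_calibration(n);p=np.array(c["R"])@X+c["t"];return np.array([c["fx"]*p[0]/p[2]+c["cx"],c["fy"]*p[1]/p[2]+c["cy"]])
def ct(u,v):return((u+.5)/4.4444-.5+220,(v+.5)/4.4444-.5+130)
def cs(u,v):return((u-400+.5)/4.4444-.5+235,(v+.5)/4.4444-.5+155)
E
python3 - <<'E'
from h import *
from scipy.optimize import least_squares
Rz=lambda a:np.array([[np.cos(a),-np.sin(a),0],[np.sin(a),np.cos(a),0],[0,0,1]])
obs=[("top",ct(72,178),(68,85,58)),("top",ct(265,98),(68,-85,58)),("top",ct(326,240),(-68,-85,58)),("top",ct(135,300),(-68,85,58)),
("side",cs(524,112),(68,85,58)),("side",cs(745,168),(68,-85,58)),("side",cs(462,283),(-68,85,0)),("side",cs(680,350),(-68,-85,0))]
def W(p,X):return Rz(p[2])@(np.array(X)/1000)+[p[0],p[1],0]
f=lambda p:np.concatenate([proj(n,W(p,X))-uv for n,uv,X in obs])
s=least_squares(f,[.5,-.05,.4],loss="soft_l1");p=s.x
print("carton",p[:2].round(4),np.degrees(p[2]).round(2)); print(f(p).reshape(-1,2).round(1).tolist())
np.save("carton.npy",p)
def inv(X):return Rz(-p[2])@(X-[p[0],p[1],0])*1000
im=r.get_image("top").astype(int)
m=((im[:,:,2]>im[:,:,0]+0)&(im.sum(2)>200)).astype(np.uint8);z=np.zeros_like(m);z[165:205,248:292]=m[165:205,248:292]
n,l,st,_=cv2.connectedComponentsWithStats(z);k=1+st[1:,4].argmax();c=cv2.findContours((l==k).astype(np.uint8),0,2)[0][0]
print("module top",st[k],[inv(onz("top",q,.074)).round(0).tolist() for q in cv2.boxPoints(cv2.minAreaRect(c))])
print("module clicked",[inv(onz("top",ct(*q),.074)).round(0).tolist() for q in[(143,252),(288,193),(300,235),(163,293)]])
for nm,ax,sg,h,L,z0,pts in [("long_b",0,1,68,66,60,[(45,125),(250,38)]),("long_a",0,-1,68,66,60,[(152,370),(358,277)]),("short_a",1,-1,85,60,56,[(295,70),(362,217)]),("short_b",1,1,85,60,56,[(32,183),(97,335)])]:
    for q in pts:
        best=min((abs(np.hypot((e:=inv(onz("top",ct(*q),zz/1000)))[ax]*sg-h,zz-z0)-L),zz,e) for zz in np.arange(z0+25,z0+L,.5))
        print(nm,best[1],best[2].round(0),round(best[0],1))
E
```

```text
carton [ 0.4979 -0.0388] 23.61
[[-1.3, -0.9], [-0.3, -2.4], [2.0, 0.9], [0.2, 7.3], [0.5, -1.7], [0.2, -0.4], [-1.2, 0.3], [0.2, 0.7]]
module top [252 174  35  21 323] [[-16.0, 56.0, 74.0], [-15.0, -63.0, 74.0], [-48.0, -63.0, 74.0], [-48.0, 56.0, 74.0]]
module clicked [[-14.0, 55.0, 74.0], [-18.0, -66.0, 74.0], [-51.0, -61.0, 74.0], [-50.0, 54.0, 74.0]]
long_b 118.0 [100.  84. 118.] 0.2
long_b 119.0 [ 98. -84. 119.] 0.0
long_a 116.5 [-102.   85.  117.] 0.2
long_a 117.5 [-101.  -84.  117.] 0.2
short_a 112.0 [  62. -106.  112.] 0.1
short_a 112.0 [ -61. -106.  112.] 0.2
short_b 110.0 [ 65. 111. 110.] 0.0
short_b 109.5 [-61. 112. 109.] 0.1
```

Emit:
send_rows(
  motion=[
    [0,[0.8,-0.8,0],[0,0,1]],
    [0,[1.6,-1.6,0],[0,0,2]],
    [0,[2.4,-2.4,0],[0,0,3]],
    [0,[3.2,-3.2,0],[0,0,4]],
    [0,[4.0,-4.0,0],[0,0,5]],
    [0,[4.8,-4.8,0],[0,0,6]],
    [0,[5.6,-5.6,0],[0,0,7]],
    [0,[6.4,-6.4,0],[0,0,8]],
  ],
  newtons=40,
)

```text
t: 1.15
ee_pos: [0.0268, 0.3692, 0.2312]
eef_rot: [-175.5, 0.3, 82.5]
force: [0.9, -0.6, -0.1]
width: -0.0001
finger_force: 0.0
```

```bash
cat > go.py <<'E'
import sys
from h import *
from scipy.spatial.transform import Rotation as Ro
s=r.read_state();p=np.load("carton.npy");T=Ro.from_euler("xyz",s["eef_rot"],degrees=True)
C=Ro.from_euler("z",p[2]);o=np.array([p[0],p[1],0])
print("t",round(s["t"],2),"tcp carton mm",(C.inv().apply(s["ee_pos"]-o)*1000).round(1),"rpy",s["eef_rot"].round(1),"F",s["force"].round(1),"q",s["joint_pos"].round(0))
if len(sys.argv)>3:
    g=o+C.apply(np.array(list(map(float,sys.argv[1:4])))/1000)
    G=C*Ro.from_euler("x",180,degrees=True)
    print("shift units",(T.inv().apply(g-s["ee_pos"])/.04).round(2),"turn units",((T.inv()*G).as_rotvec(degrees=True)/10).round(2))
E
python3 go.py -62 -3 150
```

```text
t 1.15 tcp carton mm [-268.2  562.5  231.2] rpy [-175.5    0.3   82.5] F [ 0.9 -0.6 -0.1] q [ 82. -19. -12.  98.   4. 180.]
shift units [-9.43 11.85  1.16] turn units [-0.39  0.25  5.88]
```

My sign for the x shift was wrong, and the arm swung through empty space without touching anything. I'll route back by a waypoint well away from the base.

Emit:
send_rows(
  motion=[
    [0,[-0.2,1.0,0],[0,0,0]],
    [0,[-0.5,2.1,0],[0,0,0]],
    [0,[-0.8,3.2,0],[-0.1,0.1,0.3]],
    [0,[-1.1,4.3,0],[-0.2,0.1,0.6]],
    [0,[-1.5,5.4,0],[-0.3,0.2,1.0]],
    [0,[-1.9,6.5,0],[-0.4,0.2,1.5]],
    [0,[-2.3,7.6,0],[-0.4,0.2,2.1]],
    [0,[-2.6,8.5,0],[-0.4,0.2,2.8]],
  ],
)

```text
t: 2.15
ee_pos: [0.3513, 0.2205, 0.2055]
eef_rot: [-179.6, -0.6, 54.1]
force: [-0.1, 1.3, 0.1]
width: 0.0003
finger_force: 0.0
```

```bash
python3 go.py -62 -3 160
```

```text
t 2.15 tcp carton mm [-30.4 296.3 205.5] rpy [-179.6   -0.6   54.1] F [-0.1  1.3  0.1] q [ 32. -14. -11.  93.   1. 158.]
shift units [-4.48  6.06  1.05] turn units [-0.05 -0.05  3.05]
```

Emit:
send_rows(
  motion=[
    [0,[-0.6,0.8,0.1],[0,0,0.4]],
    [0,[-1.2,1.6,0.3],[0,0,0.8]],
    [0,[-1.8,2.4,0.4],[0,0,1.2]],
    [0,[-2.4,3.2,0.6],[0,0,1.6]],
    [0,[-3.0,4.0,0.7],[0,0,2.0]],
    [0,[-3.6,4.8,0.9],[0,0,2.4]],
    [0,[-4.2,5.6,1.0],[0,0,2.8]],
    [0,[-4.48,6.06,1.05],[-0.05,-0.05,3.05]],
  ],
)

```text
t: 3.15
ee_pos: [0.4426, -0.0664, 0.1598]
eef_rot: [-180.0, 0.1, 23.6]
force: [0.4, -0.2, -0.1]
width: -0.0007
finger_force: 0.0
```

```bash
python3 go.py -62 -3 66
```

```text
t 3.15 tcp carton mm [-61.7  -3.2 159.8] rpy [-1.80e+02  1.00e-01  2.36e+01] F [ 0.4 -0.2 -0.1] q [ -9. -10. -12.  88.  -0. 148.]
shift units [-0.   -0.    2.34] turn units [-0.    0.01  0.  ]
```

Emit:
send_rows(
  motion=[
    [0,[-0.05,0,0.5],[0,0,0]],
    [0,[-0.05,0,1.0],[0,0,0]],
    [0,[-0.05,0,1.4],[0,0,0]],
    [0,[-0.05,0,1.8],[0,0,0]],
    [0,[-0.05,0,2.1],[0,0,0]],
    [0,[-0.05,0,2.3],[0,0,0]],
    [0,[-0.05,0,2.3],[0,0,0]],
  ],
)

```text
t: 4.03
ee_pos: [0.4404, -0.0654, 0.0679]
eef_rot: [-179.9, 0.1, 23.8]
force: [0.2, 0.4, -0.1]
width: -0.0
finger_force: 0.0
```

```bash
python3 go.py -20 -3 66
```

```text
t 4.03 tcp carton mm [-63.3  -1.4  67.9] rpy [-1.799e+02  1.000e-01  2.380e+01] F [ 0.2  0.4 -0.1] q [ -8.  -9. -22.  78.   0. 148.]
shift units [1.08 0.04 0.05] turn units [-0.01  0.01  0.02]
```

Emit:
send_rows(
  motion=[
    [0,[0.15,0,0],[0,0,0]],
    [0,[0.3,0,0],[0,0,0]],
    [0,[0.45,0,0],[0,0,0]],
    [0,[0.6,0,0],[0,0,0]],
    [0,[0.75,0,0],[0,0,0]],
    [0,[0.9,0,0],[0,0,0]],
    [0,[1.05,0,0],[0,0,0]],
    [0,[1.2,0,0],[0,0,0]],
  ],
)

```text
t: 5.03
ee_pos: [0.4849, -0.0459, 0.0682]
eef_rot: [-180.0, 0.0, 23.8]
force: [0.9, -0.1, 1.0]
width: -0.0001
finger_force: 0.0
```

```bash
cat > look.py <<'E'
import sys
from h import *
f=lambda i:cv2.convertScaleAbs(cv2.resize(i,(400,400),interpolation=cv2.INTER_CUBIC),alpha=1.7)
a=r.get_image("top")[130:220,220:310,::-1];b=r.get_image("side")[155:245,235:325,::-1]
cv2.imwrite(f"pics/{sys.argv[1]}.png",np.hstack([f(a),f(b)]))
E
python3 look.py l1; python3 go.py 0 -130 110
```

```text
t 5.12 tcp carton mm [-14.6  -1.3  68.2] rpy [-180.     0.    23.9] F [-0.1 -0.3  0.3] q [ -5.  -4. -17.  77.   0. 151.]
shift units [ 0.35  3.22 -1.05] turn units [-0.    0.    0.02]
```

View pics/l1.png

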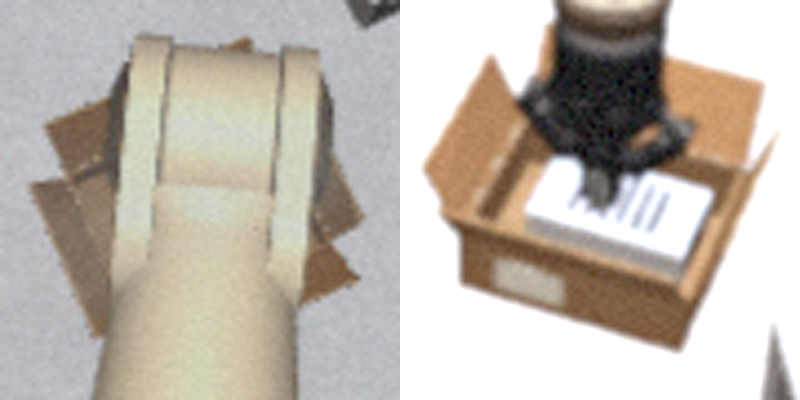

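The picture shows the module lying flat, striped face up, around crop pixel (630,205). Next is short_a: go up, over and outside it.

Emit:
send_rows(
  motion=[
    [0,[0.1,0,-1.0],[0,0,0]],
    [0,[0.2,0.4,-1.9],[0,0,0]],
    [0,[0.35,1.2,-1.9],[0,0,0]],
    [0,[0.35,2.2,-1.9],[0,0,0]],
    [0,[0.35,3.0,-1.9],[0,0,0]],
    [0,[0.35,3.3,-1.6],[0,0,0]],
    [0,[0.35,3.3,-0.9],[0,0,0]],
    [0,[0.35,3.3,-0.65],[0,0,0]],
  ],
)

```text
t: 6.12
ee_pos: [0.5494, -0.1606, 0.0918]
eef_rot: [-179.8, 0.2, 23.8]
force: [0.3, -0.2, -0.3]
width: -0.0003
finger_force: 0.0
```

```bash
python3 go.py 0 -103 97
```

```text
t 6.12 tcp carton mm [  -1.5 -132.2   91.8] rpy [-179.8    0.2   23.8] F [ 0.3 -0.2 -0.3] q [-16.   8.  -2.  80.   0. 140.]
shift units [ 0.04 -0.73 -0.13] turn units [-0.02  0.02  0.02]
```

Emit:
send_rows(
  motion=[
    [0,[0,-0.4,-0.1],[0,0,0]],
    [0,[0,-0.8,-0.1],[0,0,0]],
    [0,[0,-1.25,-0.1],[0,0,0]],
    [0,[0,-1.55,0.05],[0,0,0]],
    [0,[0,-1.75,0.3],[0,0,0]],
    [0,[0,-1.9,0.55],[0,0,0]],
    [0,[0,-1.95,0.82],[0,0,0]],
    [0,[0,-1.95,0.87],[0,0,0]],
  ],
)

```text
t: 7.12
ee_pos: [0.519, -0.0895, 0.0597]
eef_rot: [-179.9, 0.0, 23.8]
force: [-8.0, 5.1, 21.4]
width: -0.0002
finger_force: 10.8
```

```bash
python3 go.py 0 -55 60
```

```text
t 7.12 tcp carton mm [ -0.9 -54.9  59.7] rpy [-179.9    0.    23.8] F [-8.   5.1 21.4] q [-10.   2. -12.  76.   0. 146.]
shift units [ 0.02  0.   -0.01] turn units [-0.01  0.    0.02]
```

Emit:
send_rows(
  motion=[
    [0,[0,0,-1.0],[0,0,0]],
    [0,[0,-0.4,-2.0],[0,0,0]],
    [0,[0,-1.5,-2.1],[0,0,0]],
    [0,[0,-2.8,-2.1],[0,0,0]],
    [0,[0,-4.0,-2.1],[0,0,0]],
    [0,[0,-4.8,-2.0],[0,0,0]],
    [0,[0,-4.8,-1.3],[0,0,0]],
    [0,[0,-4.8,-0.85],[0,0,0]],
  ],
)

```text
t: 8.12
ee_pos: [0.441, 0.0857, 0.0917]
eef_rot: [-179.9, 0.1, 23.9]
force: [0.6, 0.4, 0.3]
width: 0.0
finger_force: 0.0
```

```bash
python3 look.py l2; python3 go.py 0 103 97
```

```text
t 8.22 tcp carton mm [ -2.9 136.6  91.1] rpy [-179.9    0.2   23.8] F [-0.8  0.5 -0.6] q [ 11.  -9. -19.  80.   0. 167.]
shift units [ 0.07  0.84 -0.15] turn units [-0.01  0.02  0.02]
```

View pics/l2.png

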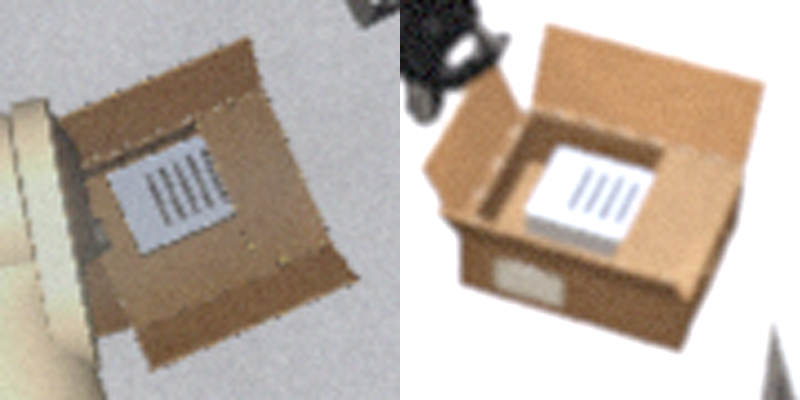

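The picture shows short_a lying flat at crop (265,195) and the module still flat at (170,195). Now short_b.

Emit:
send_rows(
  motion=[
    [0,[0.07,0.45,-0.12],[0,0,0]],
    [0,[0.07,0.9,-0.15],[0,0,0]],
    [0,[0.07,1.35,-0.15],[0,0,0]],
    [0,[0.07,1.65,0.0],[0,0,0]],
    [0,[0.07,1.85,0.25],[0,0,0]],
    [0,[0.07,2.0,0.5],[0,0,0]],
    [0,[0.07,2.05,0.76],[0,0,0]],
    [0,[0.07,2.05,0.81],[0,0,0]],
  ],
)

```text
t: 9.22
ee_pos: [0.4767, 0.0119, 0.06]
eef_rot: [-179.9, 0.1, 23.8]
force: [-1.5, -3.2, 4.7]
width: 0.0002
finger_force: 2.3
```

```bash
python3 go.py -128 0 97
```

```text
t 9.22 tcp carton mm [ 0.9 54.9 60. ] rpy [-1.799e+02  1.000e-01  2.380e+01] F [-1.5 -3.2  4.7] q [  1.  -5. -19.  76.   0. 158.]
shift units [-3.23  1.36 -0.92] turn units [-0.01  0.01  0.02]
```

Emit:
send_rows(
  motion=[
    [0,[0,0,-1.0],[0,0,0]],
    [0,[-0.3,0.2,-2.0],[0,0,0]],
    [0,[-1.2,0.6,-2.2],[0,0,0]],
    [0,[-2.2,1.0,-2.2],[0,0,0]],
    [0,[-3.0,1.35,-2.2],[0,0,0]],
    [0,[-3.25,1.35,-2.0],[0,0,0]],
    [0,[-3.25,1.35,-1.3],[0,0,0]],
    [0,[-3.25,1.35,-1.0],[0,0,0]],
  ],
)

```text
t: 10.22
ee_pos: [0.3797, -0.0894, 0.0995]
eef_rot: [-179.9, 0.1, 23.9]
force: [-0.8, 0.0, 0.7]
width: -0.0003
finger_force: 0.0
```

```bash
python3 look.py l3; python3 go.py -83 0 104
```

```text
t 10.32 tcp carton mm [-128.6    1.    99.8] rpy [-1.799e+02  1.000e-01  2.390e+01] F [-0.9  0.1 -1. ] q [-13. -18. -25.  83.   0. 143.]
shift units [ 1.14  0.03 -0.11] turn units [-0.01  0.01  0.03]
```

View pics/l3.png

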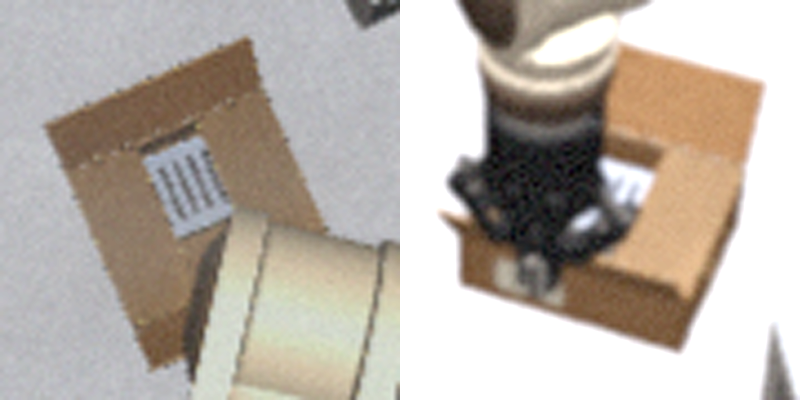

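Both short flaps are flat: short_b at crop (115,235), short_a at (265,160). Now long_a.

Emit:
send_rows(
  motion=[
    [0,[0.4,0,-0.15],[0,0,0]],
    [0,[0.8,0,-0.2],[0,0,0]],
    [0,[1.25,0,-0.2],[0,0,0]],
    [0,[1.7,0,-0.1],[0,0,0]],
    [0,[2.0,0,0.07],[0,0,0]],
    [0,[2.25,0,0.35],[0,0,0]],
    [0,[2.37,0,0.6],[0,0,0]],
    [0,[2.43,0,0.86],[0,0,0]],
  ],
)

```text
t: 11.32
ee_pos: [0.4692, -0.0506, 0.0658]
eef_rot: [-179.9, 0.0, 23.8]
force: [-0.9, -0.1, 0.8]
width: 0.0002
finger_force: 0.5
```

```bash
python3 go.py 128 0 100
```

```text
t 11.32 tcp carton mm [-31.    0.7  65.8] rpy [-179.9    0.    23.8] F [-0.9 -0.1  0.8] q [ -6.  -6. -19.  77.   0. 150.]
shift units [ 3.97  0.03 -0.86] turn units [-0.    0.    0.02]
```

Press the last 2 mm, then go over and beyond long_b.

Emit:
send_rows(
  motion=[
    [0,[0,0,0.04],[0,0,0]],
    [0,[0,0,0.06],[0,0,0]],
    [0,[0,0,0.06],[0,0,0]],
  ],
)

```text
t: 11.7
ee_pos: [0.469, -0.0509, 0.0645]
eef_rot: [-180.0, 0.0, 23.8]
force: [-0.9, 1.3, -0.0]
width: 0.0001
finger_force: 0.0
```

```bash
python3 go.py 128 0 100
```

```text
t 11.7 tcp carton mm [-31.3   0.5  64.5] rpy [-180.     0.    23.8] F [-0.9  1.3 -0. ] q [ -6.  -6. -19.  77.   0. 150.]
shift units [ 3.98  0.03 -0.89] turn units [-0.    0.    0.02]
```

Emit:
send_rows(
  motion=[
    [0,[0,0,0.02],[0,0,0]],
    [0,[0,0,0.04],[0,0,0]],
    [0,[0,0,0.05],[0,0,0]],
    [0,[0,0,0.05],[0,0,0]],
  ],
)

```text
t: 12.2
ee_pos: [0.4692, -0.0509, 0.0639]
eef_rot: [180.0, -0.0, 23.8]
force: [-4.8, -0.2, 13.1]
width: -0.0004
finger_force: 6.4
```

Emit:
send_rows(
  motion=[
    [0,[0,0,-1.0],[0,0,0]],
    [0,[0.3,0,-2.0],[0,0,0]],
    [0,[1.3,0,-2.3],[0,0,0]],
    [0,[2.5,0,-2.3],[0,0,0]],
    [0,[3.6,0,-2.3],[0,0,0]],
    [0,[4.0,0,-2.0],[0,0,0]],
    [0,[4.0,0,-1.3],[0,0,0]],
    [0,[4.0,0,-0.9],[0,0,0]],
  ],
)

```text
t: 13.2
ee_pos: [0.6144, 0.0137, 0.0961]
eef_rot: [-179.9, 0.2, 23.8]
force: [-0.8, 0.7, 0.1]
width: -0.0006
finger_force: 0.0
```

```bash
python3 look.py l4; python3 go.py 83 0 108
```

```text
t 13.3 tcp carton mm [127.3   1.5  96. ] rpy [-179.9    0.2   23.8] F [-0.1 -0.4 -0.5] q [  1.  13.   5.  81.   0. 157.]
shift units [-1.11  0.03 -0.3 ] turn units [-0.01  0.02  0.02]
```

View pics/l4.png

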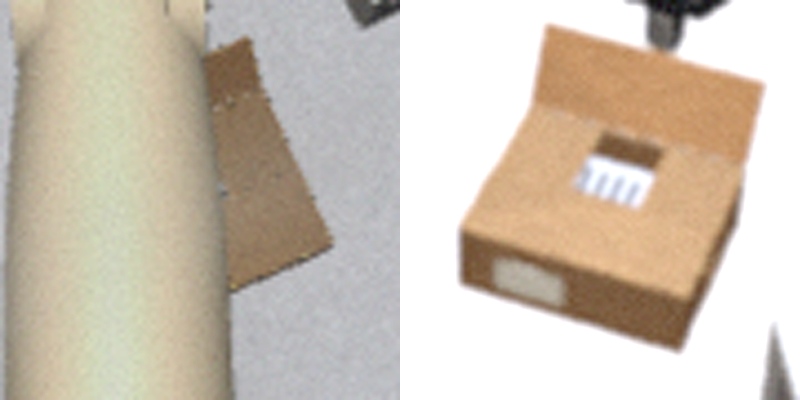

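long_a is flat: the side crop at (600,220) shows the lid panel level. Now long_b.

Emit:
send_rows(
  motion=[
    [0,[-0.4,0,-0.2],[0,0,0]],
    [0,[-0.8,0,-0.3],[0,0,0]],
    [0,[-1.25,0,-0.3],[0,0,0]],
    [0,[-1.7,0,-0.2],[0,0,0]],
    [0,[-2.0,0,-0.03],[0,0,0]],
    [0,[-2.22,0,0.22],[0,0,0]],
    [0,[-2.34,0,0.5],[0,0,0]],
    [0,[-2.4,0,0.76],[0,0,0]],
  ],
)

```text
t: 14.3
ee_pos: [0.5273, -0.0251, 0.0672]
eef_rot: [-180.0, 0.0, 23.8]
force: [-0.9, 0.0, 1.4]
width: 0.0002
finger_force: 0.6
```

Emit:
send_rows(
  motion=[
    [0,[0,0,0.03],[0,0,0]],
    [0,[0,0,0.06],[0,0,0]],
    [0,[0,0,0.07],[0,0,0]],
    [0,[0,0,0.07],[0,0,0]],
  ],
)

```text
t: 14.8
ee_pos: [0.5278, -0.0248, 0.0651]
eef_rot: [-180.0, 0.0, 23.8]
force: [0.2, -0.5, 0.5]
width: 0.0001
finger_force: 0.0
```

Emit:
send_rows(
  motion=[
    [0,[0,0,0.03],[0,0,0]],
    [0,[0,0,0.05],[0,0,0]],
    [0,[0,0,0.06],[0,0,0]],
    [0,[0,0,0.06],[0,0,0]],
  ],
)

```text
t: 15.3
ee_pos: [0.5278, -0.0249, 0.0639]
eef_rot: [-180.0, -0.0, 23.8]
force: [-4.4, 0.3, 11.4]
width: -0.0002
finger_force: 5.2
```

Emit:
send_rows(
  motion=[
    [0,[0,0,-0.8],[0,0,0]],
    [0,[0,0,-1.8],[0,0,0]],
    [0,[0,-0.6,-2.8],[0,0,0]],
    [0,[0,-1.8,-3.2],[0,0,0]],
    [0,[0,-3.0,-3.2],[0,0,0]],
    [0,[0,-4.2,-3.2],[0,0,0]],
    [0,[0,-5.4,-3.2],[0,0,0]],
    [0,[0,-6.0,-3.2],[0,0,0]],
  ],
)

```text
t: 16.3
ee_pos: [0.4307, 0.1944, 0.1909]
eef_rot: [-179.8, -0.0, 24.2]
force: [-0.2, -0.0, 0.7]
width: 0.0
finger_force: 0.0
```

```bash
python3 look.py l5; python3 go.py
```

```text
t 16.4 tcp carton mm [ 31.9 240.2 190.8] rpy [-179.8    0.    24.2] F [ 0.2 -0.3 -0.7] q [ 24.  -6.  -6.  91.   0. 180.]
```

View pics/l5.png

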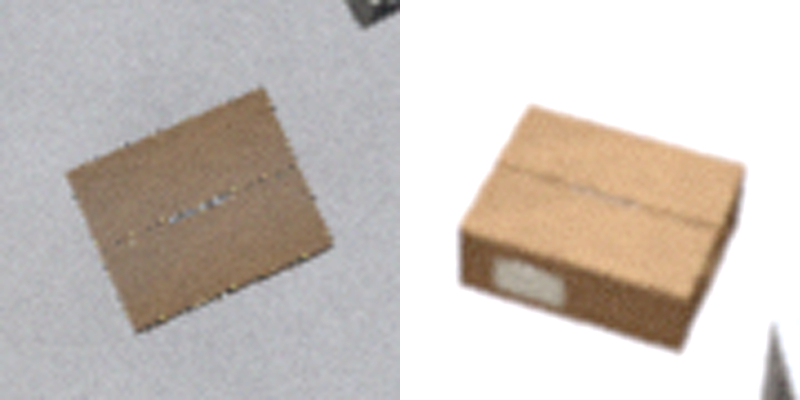

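The carton is fully closed: the lid is flat, with its seam at about (205,208) in the top crop. The robot is clear of everything, so I'm handing in.

```bash
python3 -c "
from rig import r
print(r.hand_in())"
```

```text
the job is handed in; nothing more can be done
None
```

The module lies flat in the carton, both short flaps and then both long flaps are folded flat, and I handed the job in at about 16.4 s with the arm clear; the hand-in returned no verdict.

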